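Air the damp cabinet

ROBOT

A 6-joint arm with a two-finger parallel gripper is mounted at the origin on a cart in front of the work surface, level with it; the furniture and walls round the work are solid. World frame = base frame: x ahead of the robot, y to its left, z up, the work surface at z = 0. Lengths are in m, angles in degrees, forces in N, time in s.
With the tool pointing down it reaches from about 0.225 to 0.725 m from the base axis. Payload 3.1 kg.
Tool frame: the origin (TCP) lies between the finger pads; the fingertips stand 25 mm ahead of it and the grasp point (between the pads) lies 6 mm ahead of it; z points along the fingers, y is the direction in which the jaws open and shut (so a half turn about z gives the same grasp; the last joint's range is limited). The gripper opens to 85 mm and grips with 20 to 120 N. Pads are 22 mm wide; open, the fingers measure 114 mm over their backs; the gripper's body (76 mm by 85 mm) begins 54 mm behind the grasp point. The pads swing forward as they close: fully open they stand 13 mm farther back than shut.
Start: joints at [-82.437, 2.75, 5.684, 92.934, 0, 82.678], TCP at [0.135, -0.507, 0.256] pointing down, gripper open.
Joint ranges: [-166.93, 166.93], [-56.73, 111.36], [-69.38, 81.34], [-121.58, 131.49], [-85.45, 84.26], [-180, 180]. Speed limits (degrees/s): [159.86, 159.86, 180, 180, 180, 180].

INTERFACE

Orientations are given as [roll, pitch, yaw] about the fixed x, y, z axes, in that order (R = Rz(yaw) Ry(pitch) Rx(roll)).
In Python, from rig import get_obs, viewer, ctrl, spotter gives the robot as it stands.
- The arm moves only by the shell command python3 -m jog 'ROWS' [FORCE]. ROWS is JSON, a list of rows, each a list of 5 numbers: the opening, from -1 (shut) to 1 (fully open), then the shift along the tool's x, y, z as a fraction of full scale, then the turn about the tool's z as a fraction of full scale. A call has 1 to 8 rows; each row shifts and turns the pose as measured when the row begins, along the tool's axes as they then stand; what a row does not reach is not made up. Full scale, the value 1, is 1 m for a shift and 180 degrees for a turn. A row lasts 1/12 s, in which the tool goes at most 41.7 mm and 7.16 degrees, less where a joint would pass 70% of its speed; a pose out of reach is approached as far as the arm can. A call with a number of a shift or a turn outside -1 to 1 is refused whole. A call with a gripper value outside its range is refused whole. The fingers move at their own pace and stop on an object; FORCE is the grip in N (left out, the last holds). Time passes only in rows, so rows that do not move let the fingers close. It gives the time, the measured TCP pose, the force and the opening at its end, in the units of the state.
- get_obs(): the state, without advancing time (a new reading comes with each control period).
- viewer.camera(name): name is "side" or "top"; returns a dict with "img" (384x512x3 uint8, red, green, blue), "intrinsics" (3x3 intrinsics, pixels), "world_to_cam" (4x4, takes a point from world to camera coordinates). Camera axes: x right, y down, z forward; pixel columns grow to the right and rows downward; lengths in m; the calibration is good to about 2 mm. A picture is of the moment at which its call begins. There is no depth.
- ctrl.job_done(): hands the job in, once; it reports no verdict.
Trained networks look in a picture, given as the dict that the camera call returned (one of the last four; its "shot" number tells which), for a name from the list of things; names that differ only in an ending like _2 or _b are one class to them, and where a whole thing is asked for, a point or a joint stands for the part that bears it (a point fixed in the world has none). Each returns a list of dicts, best first, with "conf" (0 to 1); they miss things now and then, are a little off and sometimes report something else, mostly with a low value. They report only what shows in the picture. A call takes as long as a camera call.
- spotter.silhouettes(query, picture): "mask" (384x512 bool, what is visible of it).
- spotter.spot_point(query, picture): "point" ([x, y, z] in m, in world coordinates, good to about 4 mm: a listed point, or the origin of a listed thing).
The state is a dict: "time_s": time; "q": joint angles; "qd": joint speeds; "joint_efforts": joint torques, N m; "tool_pos": TCP position; "orientation": TCP orientation; "contact_force": force on the tool from outside, world axes, zero at the start; "ft_torque": the same for the moment, N m; "gripper_width": opening from 0.0 (shut) to 1.0 (fully open).
Only numpy, scipy, OpenCV 4.12 (cv2) and the standard library are available. Lean on these libraries where they do the work, as an engineer would, in place of code of your own. Each camera call takes 0.05 s, during which the arm holds its last target.

TASK

Air the small white damp cabinet: take its blue-framed glass door by the steel handle and swing it wide open (nearly square to the cabinet or further), and only then slide the sprung vent shutter on its roof to half open by the red tab, so that the shutter's red pointer stands at the red middle mark. The shutter springs shut by itself, so finish while still holding the tab at half travel, with the door left open. Leave the ivory mug and the tall white casting that stand either side undisturbed.

Things in the scene. Friction and masses are not known exactly. Their poses are not given: they have to be found in the camera images.
- cabinet: white damp cabinet, fixed, 150 mm deep (x), 220 wide (y), roof 130 mm above the worktop; origin at the centre of its underside. x points to its back, y to the left seen from the robot; the front (door, round dial at right) faces the robot. On the roof: two rails along y, 10 mm high, inner faces at x = -53 and +23 mm; black spring housing 16 mm high at y = 72 to 98 mm
- door (a joint): angle of the blue-framed door in rad: 0 shut, grows as it opens toward the robot, to 1.9; it turns clockwise seen from above, stays where it is left (hinge friction about 0.1 N m), and starts shut or slightly ajar
- door_hinge (a point): point on the door's vertical hinge axis, at the left front of the cabinet (cabinet frame x = -81, y = +100 mm), 100 mm above the worktop. The door panel is 150 mm wide, 12 to 125 mm above the worktop, 10 mm thick
- door_handle (a point): point on the upright steel bar (10 mm diameter) of the door handle, 100 mm above the worktop; the bar spans heights 50 to 120 mm, 40 mm in front of the door face: 46 mm out from and 130 mm along the door from the hinge axis. Door shut: x = -127, y = -30 mm in the cabinet frame. Can be pinched from above, fingers either side along the door
- shutter (a joint): opening of the vent shutter in m: 0 shut, 0.060 fully open (end stop), half travel 0.030; grows as it slides along the cabinet's +y (to the left). A spring always drives it shut: about 2.4 N at 0, rising 1.2 N per 10 mm to 6 N at half and 9.6 N at full
- vent_tab: red upright tab (with the shutter plate it is fixed on), the part to hold: 12 mm thick along the slide (cabinet y), 30 mm across (cabinet x), 42 mm high (lowest 4 mm flare to 20 mm thick); origin at its centre, 156 mm above the worktop. Axes parallel to the cabinet's; with the shutter shut it is at x = -15, y = -30 mm in the cabinet frame
- mug: ivory mug, 121 x 156 x 105 mm, loose bystander to the left of the cabinet; origin at its underside
- cast_fork: tall white plaster casting, 73 x 82 x 151 mm, standing loose to the right of the cabinet; origin at the centre of its underside

How it is judged:
By the outcome, as a careful person would: the job done as asked, in the order asked, and still so for the second after the job is handed in, while the arm keeps its last pose, push and grip.
It also fails if it takes over 51 s, if anything falls off the work surface, if the arm or the gripper's body presses on something with over 40 N, if the wrist force passes 120 N, or if a joint passes its speed limit or range.

## Working session

There is one attempt and no reset: what is moved stays moved. The work goes in short steps, Python scripts to look and compute and a shell command to move; the robot and the scene stay as the last step left them, time stands still between calls to the robot, and variables do not carry over. Pictures are saved under pics/ and viewed, and the job is handed in when it is done.

```bash
ls; mkdir -p pics; python3 - <<'E'
from rig import get_obs, viewer, ctrl, spotter
import cv2
o=get_obs(); print({k:o[k] for k in ('time_s','tool_pos','orientation','gripper_width','contact_force')})
for n in('side','top'):
    p=viewer.camera(n); cv2.imwrite(f'pics/{n}0.png',p['img'][:,:,::-1])
    for q in('cabinet','door_hinge','door_handle','vent_tab','mug','cast_fork'):
        print(n,q,[(r['conf'],r['point']) for r in spotter.spot_point(q,p)[:2]])
E
```

```text
pics
{'time_s': 0.0, 'tool_pos': array([ 0.13476032, -0.50683285,  0.25511672]), 'orientation': array([-1.79865725e+02, -1.37965378e-02,  1.48839130e+01]), 'gripper_width': 0.993673330234736, 'contact_force': array([0.55144005, 0.22161458, 0.14752612])}
side cabinet [(0.56, [0.6774, 0.0267, 0.0002])]
side door_hinge [(0.83, [0.608, 0.136, 0.0973])]
side door_handle [(0.69, [0.5277, 0.0218, 0.0985])]
side vent_tab [(0.47, [0.6572, -0.0021, 0.1553])]
side mug [(0.7, [0.6675, 0.3592, 0.0011])]
side cast_fork [(0.94, [0.5796, -0.3881, -0.0021])]
top cabinet [(0.61, [0.6787, 0.0251, -0.0007]), (0.27, [0.6078, 0.1364, 0.1034])]
top door_hinge [(0.88, [0.6092, 0.1347, 0.0961])]
top door_handle [(0.49, [0.5254, 0.0228, 0.0967])]
top vent_tab [(0.79, [0.6633, 0.0011, 0.1568]), (0.23, [0.6814, 0.0238, -0.0025])]
top mug [(0.71, [0.6571, 0.3642, 0.0037])]
top cast_fork [(0.56, [0.5763, -0.3883, 0.0002])]
```

View pics/side0.png

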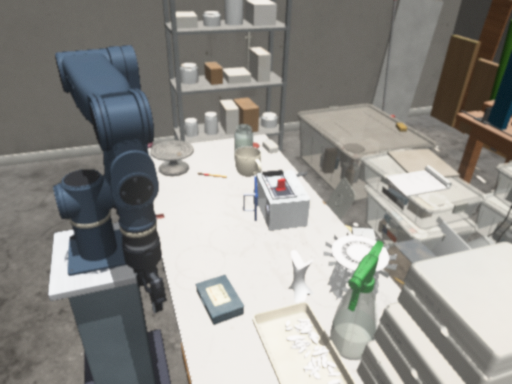

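View pics/top0.png

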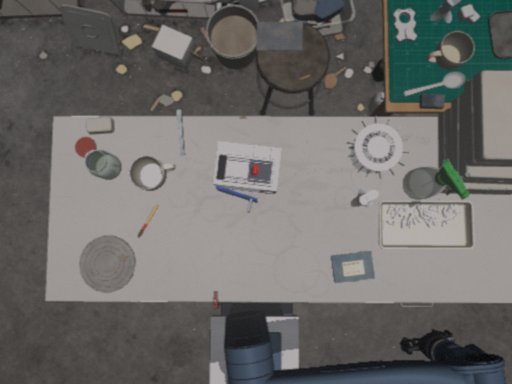

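```bash
cat > h.py <<'E'
import numpy as np, cv2
from rig import get_obs, viewer, ctrl, spotter
def proj(p,X):
    X=np.atleast_2d(X); T=np.array(p['world_to_cam']);K=np.array(p['intrinsics'])
    c=X@T[:3,:3].T+T[:3,3]; u=c@K.T; return u[:,:2]/u[:,2:]
def c2w(c,cab):
    x,y,a=cab; c=np.atleast_2d(c); R=np.array([[np.cos(a),-np.sin(a)],[np.sin(a),np.cos(a)]])
    return np.c_[c[:,:2]@R.T+[x,y],c[:,2]]
def handle(th,cab,z=.1):  # clockwise by th about hinge
    v=np.array([-.046,-.13]); R=np.array([[np.cos(th),np.sin(th)],[-np.sin(th),np.cos(th)]])
    h=np.array([-.081,.1])+R@v; return c2w([[*h,z]],cab)[0]
def crop(p,name,c,w,s,draw=()):
    im=p['img'][:,:,::-1]; x0,y0=int(c[0]-w[0]/2),int(c[1]-w[1]/2); x0=max(x0,0);y0=max(y0,0)
    im=cv2.resize(im[y0:y0+w[1],x0:x0+w[0]],None,fx=s,fy=s,interpolation=cv2.INTER_CUBIC)
    for pts,col in draw:
        q=((pts-[x0,y0]+.5)*s).astype(int)
        cv2.polylines(im,[q.reshape(-1,1,2)],False,col,1)
    cv2.imwrite(name,im)
def obs():
    o=get_obs(); print(o['time_s'],o['tool_pos'].round(4),o['orientation'].round(2),'w',round(o['gripper_width'],3),'F',o['contact_force'].round(1)); return o
E
python3 - <<'E'
from h import *
cab=(.678,.0255,np.radians(-6.3))
for n in('side','top'):
    p=viewer.camera(n)
    roof=c2w([[-.075,-.11,.13],[.075,-.11,.13],[.075,.11,.13],[-.075,.11,.13],[-.075,-.11,.13]],cab)
    hs=[handle(t,cab) for t in (0,.1,.2,.3)]
    print(n,proj(p,hs).round(1).tolist(), np.round(hs,3).tolist())
    hb=np.array([handle(.18,cab,.12),handle(.18,cab,.05)])
    tab=c2w([[-.03,-.03,.177],[0,-.03,.177]],cab)
    c=proj(p,[cab[0]-.04,cab[1],.1])[0]
    crop(p,f'pics/{n}1.png',c,(110,90),7,[(proj(p,roof),(0,255,0)),(proj(p,hb),(0,255,255)),(proj(p,tab),(255,0,255))])
E
```

```text
side [[250.5, 199.7], [246.8, 199.3], [243.2, 198.7], [239.8, 197.9]] [[0.548, 0.01, 0.1], [0.536, 0.016, 0.1], [0.525, 0.024, 0.1], [0.514, 0.033, 0.1]]
top [[251.8, 203.3], [249.9, 206.8], [247.6, 210.1], [245.0, 213.1]] [[0.548, 0.01, 0.1], [0.536, 0.016, 0.1], [0.525, 0.024, 0.1], [0.514, 0.033, 0.1]]
```

View pics/side1.png

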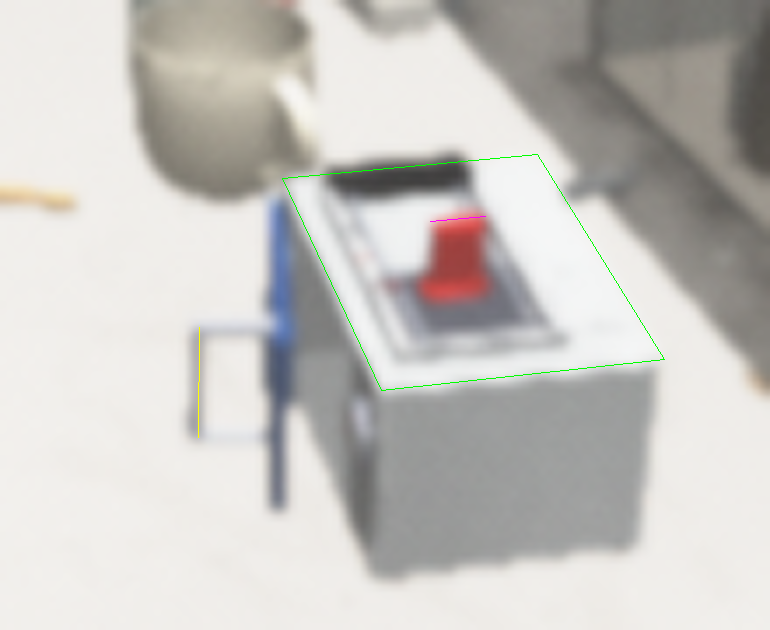

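View pics/top1.png

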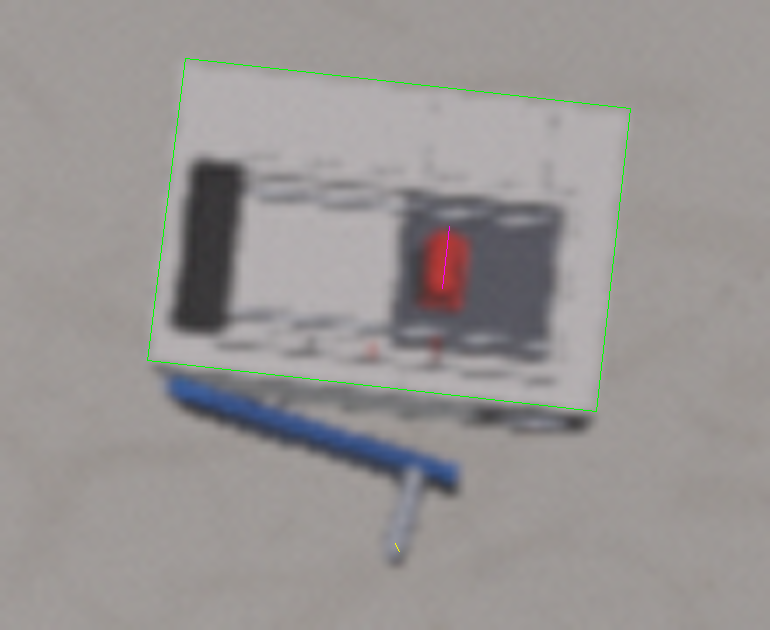

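```bash
python3 -m jog '[[1,0,0,0,-0.04],[1,0,0,0,-0.04],[1,0,0,0,-0.04],[1,0,0,0,-0.04],[1,0,0,0,-0.04],[1,0,0,0,-0.04],[1,0,0,0,-0.04],[1,0,0,0,-0.04]]' 40; python3 -m jog '[[1,0,0,0,-0.04],[1,0,0,0,-0.04],[1,0,0,0,-0.04],[1,0,0,0,-0.04],[1,0,0,0,-0.04],[1,0,0,0,-0.04],[1,0,0,0,-0.04],[1,0,0,0,-0.04]]'
cat >> h.py <<'E'
CAB=(.678,.0255,np.radians(-6.3))
def togo(target,yaw=None):
    "target TCP -> tool-frame shift (m) and turn fraction"
    from scipy.spatial.transform import Rotation as R
    o=obs(); r=R.from_euler('xyz',o['orientation'],degrees=True)
    d=r.inv().apply(np.array(target)-o['tool_pos'])
    print('world d',(np.array(target)-o['tool_pos']).round(4),'tool shift',d.round(4))
    if yaw is not None:
        t=-((yaw-o['orientation'][2]+180)%360-180); print('turn deg',round(t,2),'frac',round(t/180,4))
E
python3 -c "
from h import *
h=handle(.2,CAB);print(h); togo([h[0],h[1],.25],162.2); print(get_obs()['q'])"
```

```text
time_s: 1.47
tool_pos: [0.1349, -0.5075, 0.2565]
orientation: [180.0, 0.0, 72.5]
contact_force: [-0.1, 0.2, -0.5]
gripper_width: 1.001
time_s: 2.13
tool_pos: [0.1349, -0.5075, 0.2568]
orientation: [-180.0, 0.0, 129.8]
contact_force: [0.4, 0.5, -0.2]
gripper_width: 1.0
[0.52500248 0.02401021 0.1       ]
2.1333 [ 0.1349 -0.5075  0.2568] [-1.7998e+02  4.0000e-02  1.2983e+02] w 1.0 F [ 0.4  0.5 -0.2]
world d [ 0.3901  0.5315 -0.0068] tool shift [0.1583 0.64   0.0064]
turn deg -32.37 frac -0.1798
[-8.24352200e+01  2.72891528e+00  5.71415182e+00  9.29374596e+01
  2.15738434e-03 -3.22680624e+01]
```

```bash
python3 -m jog '[[1,0,0,0,-0.04],[1,0,0,0,-0.04],[1,0,0,0,-0.04],[1,0,0,0,-0.04],[1,0,0,0,-0.02]]' >/dev/null; python3 -c "
from h import *
togo([.5255,.0235,.25],162.2)"
```

```text
2.55 [ 0.1349 -0.5076  0.2569] [-1.7994e+02  3.0000e-02  1.6239e+02] w 0.996 F [-0.1 -0.9  0.6]
world d [ 0.3906  0.5311 -0.0069] tool shift [-0.2116  0.6244  0.0064]
turn deg 0.19 frac 0.001
```

```bash
python3 -m jog '[[1,-0.0132,0.039,0,0],[1,-0.0132,0.039,0,0],[1,-0.0132,0.039,0,0],[1,-0.0132,0.039,0,0],[1,-0.0132,0.039,0,0],[1,-0.0132,0.039,0,0],[1,-0.0132,0.039,0,0],[1,-0.0132,0.039,0,0]]' >/dev/null;python3 -m jog '[[1,-0.0132,0.039,0,0],[1,-0.0132,0.039,0,0],[1,-0.0132,0.039,0,0],[1,-0.0132,0.039,0,0],[1,-0.0132,0.039,0,0],[1,-0.0132,0.039,0,0]]' >/dev/null; python3 -c "
from h import *
togo([.5255,.0235,.25],162.2)"
```

```text
3.7167 [ 0.4795 -0.0419  0.255 ] [-179.72    0.53  161.52] w 0.996 F [0.5 0.1 0.1]
world d [ 0.046   0.0654 -0.005 ] tool shift [-0.0229  0.0767  0.0048]
turn deg -0.68 frac -0.0038
```

```bash
python3 -m jog '[[1,-0.0115,0.038,0.0,-0.002],[1,-0.0115,0.038,0,-0.002],[1,0,0,0,0]]' >/dev/null; python3 - <<'E'
from h import *
togo([.5255,.0235,.18],162.2)
for n in('side','top'):
    p=viewer.camera(n)
    h=np.array([[.5255,.0235,.12],[.5255,.0235,.05]])
    crop(p,f'pics/{n}2.png',proj(p,[.6,.02,.1])[0],(110,90),7,[(proj(p,h),(0,255,255))])
    print(n,[(r['conf'],r['point']) for r in spotter.spot_point('door_handle',p)[:2]])
E
```

```text
3.9667 [0.5294 0.0322 0.2538] [-179.9     0.61  162.72] w 1.002 F [-0.8 -0.4 -1.1]
world d [-0.0039 -0.0087 -0.0738] tool shift [ 0.0019 -0.0094  0.0738]
turn deg 0.52 frac 0.0029
side [(0.56, [0.5296, 0.0233, 0.1001])]
top [(0.37, [0.6556, 0.3624, 0.003])]
```

View pics/side2.png

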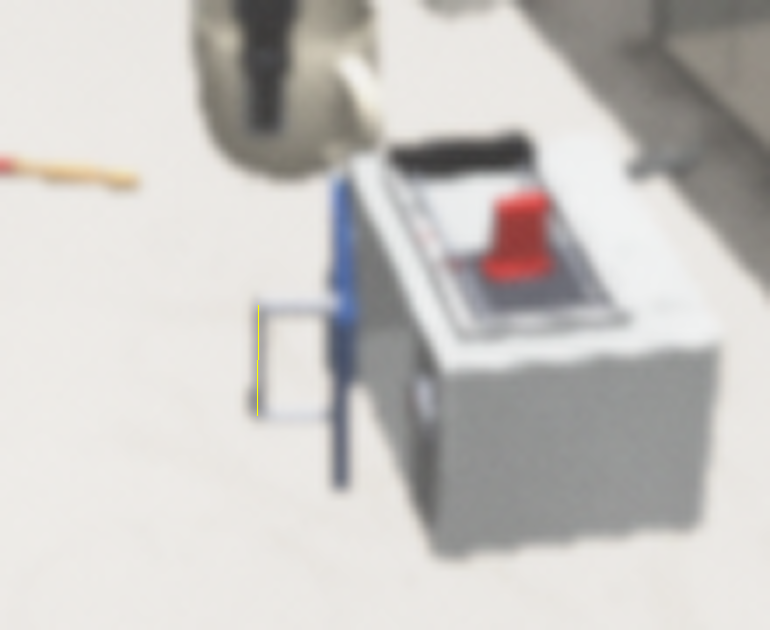

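```bash
python3 -m jog '[[1,0.002,-0.0094,0.02,0.003],[1,0,0,0.03,0],[1,0,0,0.03,0],[1,0,0,0,0]]' >/dev/null; python3 -c "
from h import *
togo([.5255,.0235,.107],162.2)"
```

```text
4.5 [0.5216 0.0103 0.1774] [-179.68    1.1   161.18] w 1.001 F [-1.8 -0.1 -2.5]
world d [ 0.0039  0.0132 -0.0704] tool shift [0.0019 0.0142 0.0703]
turn deg -1.02 frac -0.0057
```

```bash
python3 -m jog '[[1,0,0,0,0],[1,0,0,0,0]]' >/dev/null; python3 -c "
from h import *
togo([.5255,.0235,.107],162.2)"; python3 -m jog '[[1,0.002,0.013,0,-0.005],[1,0,0,0,0]]' >/dev/null; python3 -c "
from h import *
togo([.5255,.0235,.107],162.2)"
```

```text
4.6667 [0.5197 0.0076 0.1781] [-179.63    1.03  160.9 ] w 0.999 F [-0.1  0.  -0.3]
world d [ 0.0058  0.0159 -0.0711] tool shift [0.001  0.0174 0.071 ]
turn deg -1.3 frac -0.0072
4.8333 [0.5236 0.0194 0.1821] [-179.7     1.33  161.65] w 1.004 F [-0.1 -0.6  0.3]
world d [ 0.0019  0.0041 -0.0751] tool shift [0.0012 0.0048 0.0751]
turn deg -0.55 frac -0.003
```

```bash
python3 -m jog '[[1,0.001,0.0045,0.02,-0.003],[1,0,0,0.03,0],[1,0,0,0.02,0],[1,0,0,0,0],[1,0,0,0,0]]' >/dev/null; python3 -c "
from h import *
togo([.5255,.0235,.107],162.2)"
```

```text
5.25 [0.5347 0.024  0.1234] [-179.96    2.63  162.38] w 1.0 F [-0.1  0.5 -0.4]
world d [-0.0092 -0.0005 -0.0164] tool shift [ 0.0093 -0.0032  0.016 ]
turn deg 0.18 frac 0.001
```

```bash
python3 -m jog '[[1,0.009,-0.003,0.008,0],[1,0,0,0,0]]' >/dev/null; python3 -c "
from h import *
togo([.5255,.0235,.107],162.2)"; python3 -m jog '[[1,0.0,0.0,0.008,0],[1,0,0,0,0]]' >/dev/null; python3 -c "
from h import *
togo([.5255,.0235,.107],162.2)"
```

```text
5.4167 [0.5274 0.0238 0.1187] [179.99   2.88 162.42] w 1.0 F [-0.2  0.2 -1.4]
world d [-0.0019 -0.0003 -0.0117] tool shift [ 0.0023 -0.0009  0.0116]
turn deg 0.22 frac 0.0012
5.5833 [0.5307 0.0236 0.1146] [179.89   3.29 162.42] w 1.002 F [-1.3  0.5 -0.8]
world d [-0.0052 -0.0001 -0.0076] tool shift [ 0.0053 -0.0017  0.0073]
turn deg 0.22 frac 0.0012
```

```bash
python3 -m jog '[[1,0.009,-0.001,0.01,0],[1,0,0,0,0]]' >/dev/null; python3 - <<'E'
from h import *
togo([.5255,.0235,.107],162.2)
for n in('side','top'):
    p=viewer.camera(n)
    h=np.array([[.5255,.0235,.12],[.5255,.0235,.05]])
    crop(p,f'pics/{n}3.png',proj(p,[.6,.02,.1])[0],(110,90),7)
E
```

```text
5.75 [0.5247 0.0251 0.1067] [179.82   3.57 162.41] w 0.998 F [-1.6  0.1 -0.4]
world d [ 0.0008 -0.0016  0.0003] tool shift [-0.0012 -0.0013 -0.0002]
turn deg 0.21 frac 0.0012
```

View pics/side3.png

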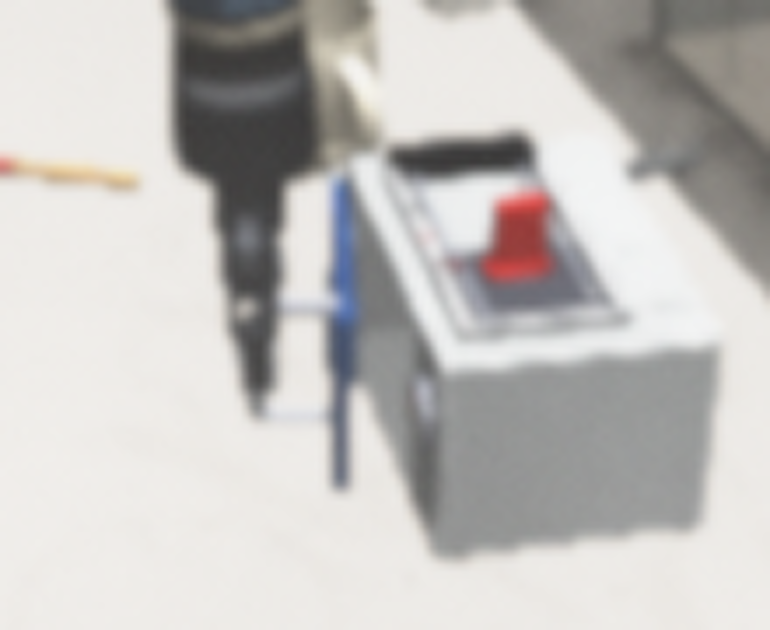

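The side view shows the near finger in front of the bar (around px 250,310 in the crop) with the post running to the door behind it; I'm closing now.

```bash
python3 -m jog '[[-1,0,0,0,0],[-1,0,0,0,0],[-1,0,0,0,0],[-1,0,0,0,0],[-1,0,0,0,0],[-1,0,0,0,0],[-1,0,0,0,0],[-1,0,0,0,0]]' 40; python3 - <<'E'
from h import *
togo(handle(.3,CAB,.107),162.2)
for n in('side','top'):
    p=viewer.camera(n)
    crop(p,f'pics/{n}4.png',proj(p,[.6,.02,.1])[0],(110,90),7)
E
```

```text
time_s: 6.52
tool_pos: [0.5302, 0.0215, 0.1134]
orientation: [-179.9, 4.3, 162.3]
contact_force: [1.4, 1.1, -0.4]
gripper_width: 0.104
6.5167 [0.5302 0.0215 0.1134] [-179.92    4.26  162.3 ] w 0.104 F [ 1.4  1.1 -0.4]
world d [-0.0157  0.0114 -0.0064] tool shift [0.0189 0.0061 0.005 ]
turn deg 0.1 frac 0.0005
```

View pics/side4.png

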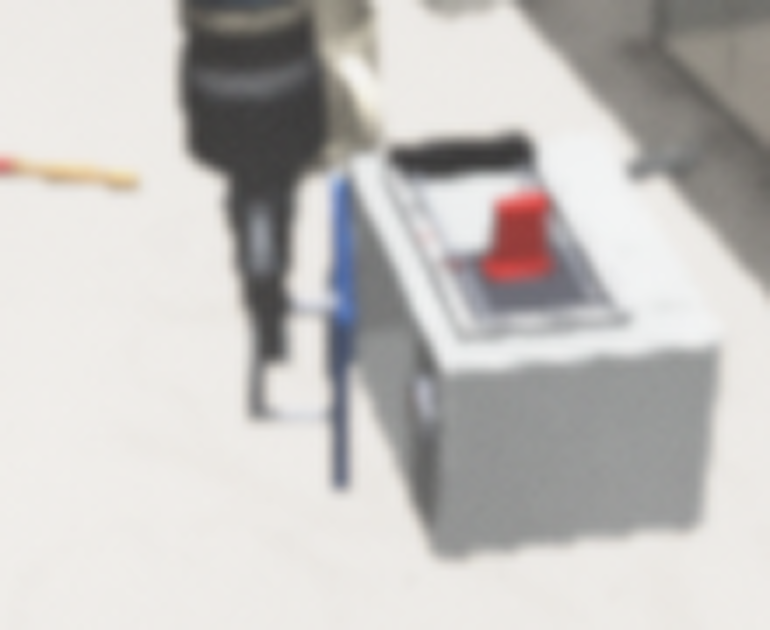

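```bash
python3 -m jog '[[-1,0.012,0.004,0.003,0.02],[-1,0.012,0.004,0.003,0.02],[-1,0.012,0.004,0.003,0.02],[-1,0.012,0.004,0.003,0.02]]' 40; python3 - <<'E'
from h import *
obs()
p=viewer.camera('top')
crop(p,f'pics/top5.png',proj(p,[.6,.02,.1])[0],(110,90),7)
o=get_obs()['tool_pos']
hg=c2w([[-.081,.1,.1]],CAB)[0]; d=o-hg
print('hinge',hg,'r',np.hypot(*d[:2]),'theta',np.radians(-109.5-6.3)-np.arctan2(d[1],d[0]))
E
```

```text
time_s: 6.95
tool_pos: [0.5023, 0.0473, 0.1132]
orientation: [179.1, 5.9, 146.9]
contact_force: [-3.1, -3.5, 14.8]
gripper_width: 0.106
6.95 [0.5023 0.0473 0.1132] [179.14   5.9  146.91] w 0.106 F [-3.1 -3.5 14.8]
hinge [0.60846259 0.13378457 0.1       ] r 0.13686365396764183 theta 0.45213444373868983
```

```bash
cat >> h.py <<'E'
def th():
    o=obs()['tool_pos'];hg=c2w([[-.081,.1,.1]],CAB)[0]; d=o-hg
    t=np.radians(-109.5-6.3)-np.arctan2(d[1],d[0]); t=(t+np.pi)%(2*np.pi)-np.pi
    print('r',np.hypot(*d[:2]).round(4),'theta',t.round(3),'ideal yaw',162.2-np.degrees(t-.2))
E
python3 -m jog '[[-1,0.012,0.004,0.001,0.03],[-1,0.012,0.004,0.001,0.03],[-1,0.012,0.004,0.001,0.03],[-1,0.012,0.004,0.001,0.03]]' ; python3 -c "
from h import *
th()"
```

```text
time_s: 7.33
tool_pos: [0.478, 0.0917, 0.1133]
orientation: [176.7, 5.6, 124.4]
contact_force: [0.4, 3.5, 7.7]
gripper_width: 0.108
7.3333 [0.478  0.0917 0.1133] [176.7    5.59 124.39] w 0.108 F [0.4 3.5 7.7]
r 0.1371 theta 0.808 ideal yaw 127.3497812530475
```

```bash
python3 -m jog '[[-1,0.012,0.004,0.001,0.025],[-1,0.012,0.004,0.001,0.025],[-1,0.012,0.004,0.001,0.025],[-1,0.012,0.004,0.001,0.025]]' ; python3 -c "
from h import *
th()"
```

```text
time_s: 7.67
tool_pos: [0.4719, 0.1443, 0.1133]
orientation: [174.6, 4.4, 105.8]
contact_force: [6.4, 0.7, 4.1]
gripper_width: 0.109
7.6667 [0.4719 0.1443 0.1133] [174.64   4.43 105.82] w 0.109 F [6.4 0.7 4.1]
r 0.137 theta 1.198 ideal yaw 105.04608193391525
```

```bash
python3 -m jog '[[-1,0.012,0.004,0.001,0.03],[-1,0.012,0.004,0.001,0.03],[-1,0.012,0.004,0.001,0.03],[-1,0.012,0.004,0.001,0.03],[-1,0.006,0.002,0.001,0.015],[-1,0,0,0.001,0]]' ; python3 - <<'E'
from h import *
th(); print(get_obs()['q'].round(1))
for n in('side','top'):
    p=viewer.camera(n)
    crop(p,f'pics/{n}6.png',proj(p,[.58,.08,.1])[0],(110,90),7)
E
```

```text
time_s: 8.17
tool_pos: [0.4912, 0.2039, 0.1132]
orientation: [172.5, 1.7, 80.9]
contact_force: [4.2, -1.3, 7.4]
gripper_width: 0.106
8.1667 [0.4912 0.2039 0.1132] [172.52   1.7   80.92] w 0.106 F [ 4.2 -1.3  7.4]
r 0.1366 theta 1.66 ideal yaw 78.56406073286382
[ 18.   -0.9 -14.7  70.3  -4.9 116.7]
```

View pics/side6.png

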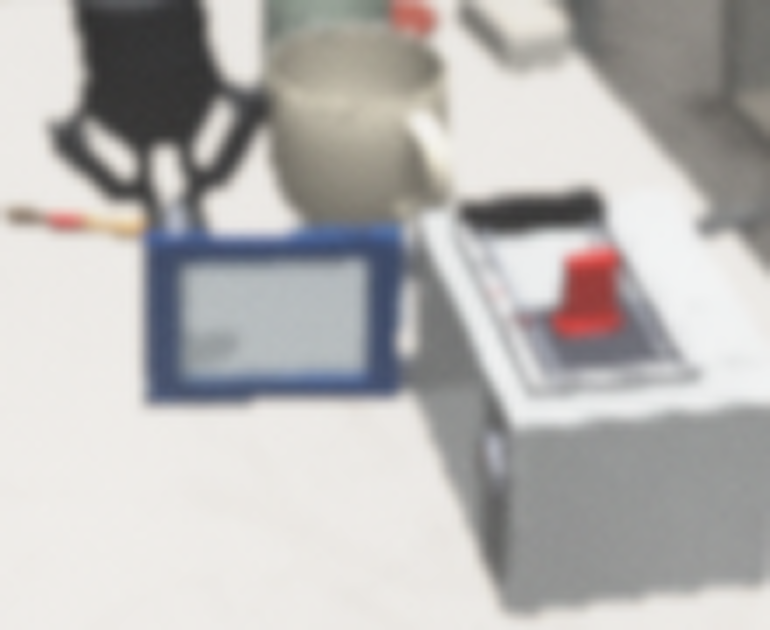

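View pics/top6.png

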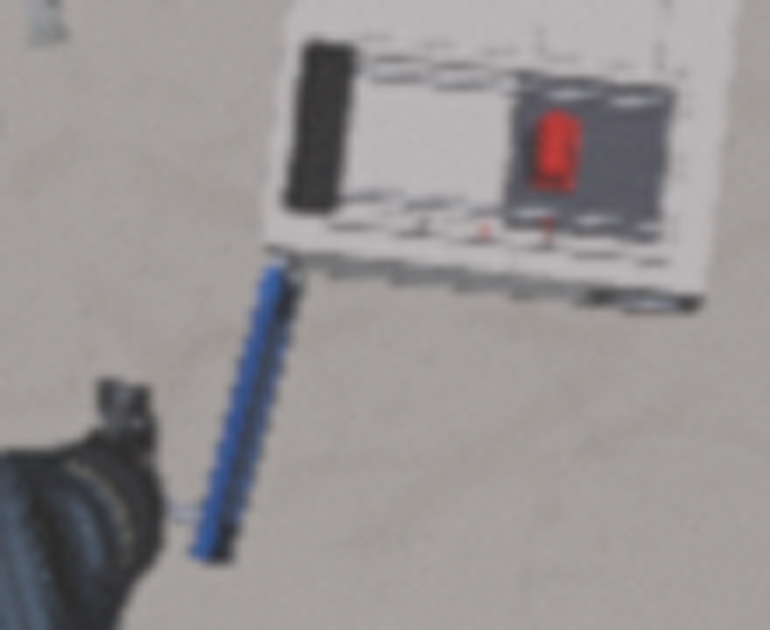

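```bash
python3 -m jog '[[0,0,0,0,0],[0,0,0,0,0],[0,0,0,0,0],[0,0,0,0,0]]' ; python3 -m jog '[[0,0,0,-0.02,0],[0,0,0,-0.03,0],[0,0,0,-0.03,0],[0,0,0,-0.03,0],[0,0,0,-0.03,0],[0,0,0,0,0]]' ; python3 - <<'E'
from h import *
tab=c2w([[-.015,-.03,.26]],CAB)[0]
togo(tab,83.7+90); print(get_obs()['q'].round(1))
for n in('side','top'):
    p=viewer.camera(n)
    crop(p,f'pics/{n}7.png',proj(p,[.58,.08,.1])[0],(110,90),7)
E
```

```text
time_s: 8.6
tool_pos: [0.4915, 0.2053, 0.1135]
orientation: [172.5, 1.5, 81.1]
contact_force: [-0.3, 0.3, -0.1]
gripper_width: 0.5
time_s: 9.1
tool_pos: [0.4698, 0.2107, 0.2516]
orientation: [173.1, 1.8, 81.0]
contact_force: [0.8, -1.0, 0.4]
gripper_width: 0.499
9.1 [0.4698 0.2107 0.2516] [173.14   1.78  81.04] w 0.499 F [ 0.8 -1.   0.4]
world d [ 0.19   -0.2134  0.0084] tool shift [-0.1813  0.2196  0.0237]
turn deg -92.66 frac -0.5148
[ 19.4  -3.9  -1.7  86.9  -4.8 118.1]
```

View pics/side7.png

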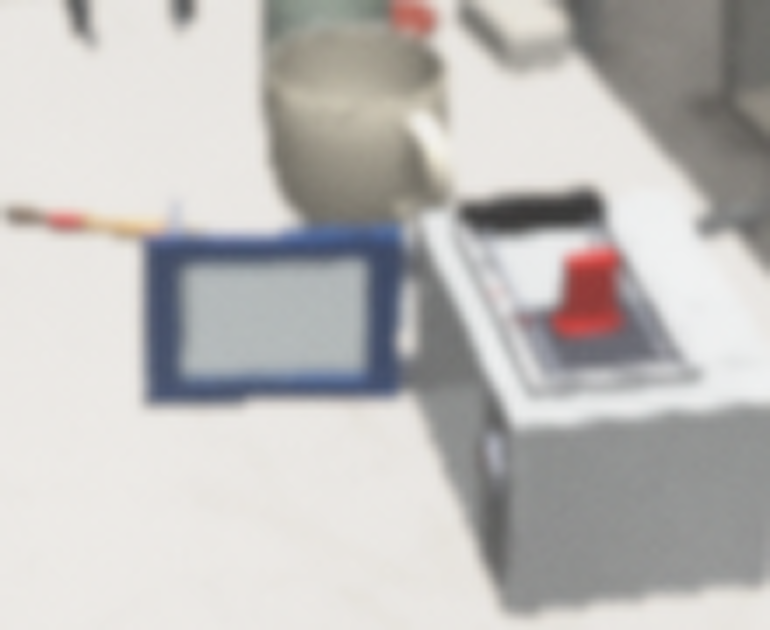

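```bash
python3 -m jog '[[0,0,0,-0.003,-0.04],[0,0,0,-0.003,-0.04],[0,0,0,0,-0.04],[0,0,0,0,-0.04],[0,0,0,0,-0.04],[0,0,0,0,-0.04],[0,0,0,0,-0.04],[0,0,0,0,-0.04]]' >/dev/null; python3 -m jog '[[0,0,0,0,-0.04],[0,0,0,0,-0.04],[0,0,0,0,-0.04],[0,0,0,0,-0.04],[0,0,0,0,-0.02],[0,0,0,0,0]]' ; python3 - <<'E'
from h import *
tab=c2w([[-.015,-.03,.26]],CAB)[0]
togo(tab,83.7+90); print(get_obs()['q'].round(1))
E
```

```text
time_s: 10.37
tool_pos: [0.4563, 0.205, 0.2194]
orientation: [-176.8, 4.0, 171.4]
contact_force: [0.2, -0.7, -0.1]
gripper_width: 0.501
10.3667 [0.4563 0.205  0.2194] [-176.76    4.03  171.42] w 0.501 F [ 0.2 -0.7 -0.1]
world d [ 0.2035 -0.2076  0.0406] tool shift [-0.2345 -0.176  -0.0143]
turn deg -2.28 frac -0.0127
[19.3 -3.  -4.4 86.6 -4.7 27.9]
```

```bash
python3 -m jog '[[0,0,0,-0.035,0],[0,-0.01,-0.01,-0.035,0],[0,-0.025,-0.019,-0.005,-0.002],[0,-0.025,-0.019,-0.005,-0.002],[0,-0.025,-0.019,-0.005,-0.002],[0,-0.025,-0.019,-0.005,-0.002]]' ; python3 - <<'E'
from h import *
tab=c2w([[-.015,-.03,.26]],CAB)[0]
togo(tab,83.7+90); print(get_obs()['q'].round(1))
E
```

```text
time_s: 10.87
tool_pos: [0.538, 0.1089, 0.3033]
orientation: [-175.9, 1.9, 172.9]
contact_force: [0.5, 1.3, 0.1]
gripper_width: 0.497
10.8667 [0.538  0.1089 0.3033] [-175.95    1.92  172.88] w 0.497 F [0.5 1.3 0.1]
world d [ 0.1218 -0.1116 -0.0433] tool shift [-0.1332 -0.092   0.0544]
turn deg -0.82 frac -0.0046
[ 6.8  6.8 15.3 97.6 -4.4 13.9]
```

```bash
python3 -m jog '[[0,-0.026,-0.018,0,-0.001],[0,-0.026,-0.018,0.0,-0.001],[0,-0.026,-0.018,0.005,-0.001],[0,-0.026,-0.018,0.005,-0.001],[0,-0.01,-0.006,0,0],[0,0,0,0,0]]' ; python3 - <<'E'
from h import *
tab=c2w([[-.015,-.03,.24]],CAB)[0]
togo(tab,83.7+90); print(get_obs()['q'].round(1),tab)
for n in('side','top'):
    p=viewer.camera(n)
    print(n,[(r['conf'],r['point']) for r in spotter.spot_point('vent_tab',p)[:2]])
    crop(p,f'pics/{n}8.png',proj(p,[.6,.04,.12])[0],(110,90),7)
E
```

```text
time_s: 11.37
tool_pos: [0.6483, 0.006, 0.2929]
orientation: [-175.8, 1.4, 172.5]
contact_force: [-1.6, 0.5, -0.1]
gripper_width: 0.496
11.3667 [0.6483 0.006  0.2929] [-175.82    1.4   172.55] w 0.496 F [-1.6  0.5 -0.1]
world d [ 0.0115 -0.0087 -0.0529] tool shift [-0.0112 -0.0032  0.0535]
turn deg -1.15 frac -0.0064
[-3.5 22.3 32.6 99.2 -4.3  4. ] [ 0.65979856 -0.00267281  0.24      ]
side [(0.48, [0.6613, -0.0041, 0.1537])]
top []
```

View pics/side8.png

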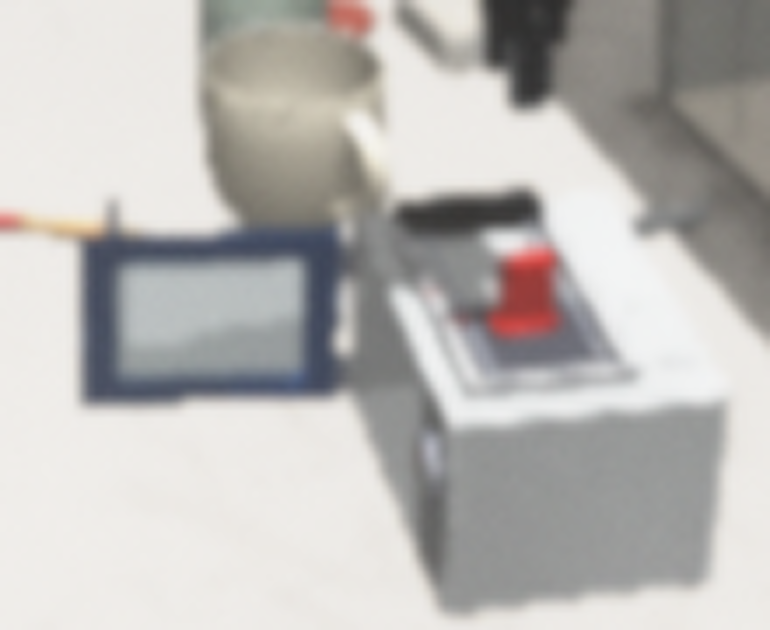

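```bash
python3 -m jog '[[0,-0.011,-0.003,0.015,-0.006],[0,0,0,0.025,0],[0,0,0,0.02,0],[0,0,0,0,0]]' ; python3 - <<'E'
from h import *
tab=c2w([[-.015,-.03,.166]],CAB)[0]
togo(tab,83.7+90)
E
```

```text
time_s: 11.9
tool_pos: [0.6563, 0.0058, 0.2396]
orientation: [-175.9, 1.8, 174.3]
contact_force: [0.1, 0.5, -0.7]
gripper_width: 0.501
11.9 [0.6563 0.0058 0.2396] [-175.95    1.81  174.27] w 0.501 F [ 0.1  0.5 -0.7]
world d [ 0.0035 -0.0085 -0.0736] tool shift [-0.002  -0.0029  0.0741]
turn deg 0.57 frac 0.0031
```

```bash
python3 -m jog '[[0,-0.002,-0.003,0.02,0.003],[0,0,0,0.025,0],[0,0,0,0.015,0],[0,0,0,0,0]]' ; python3 - <<'E'
from h import *
tab=c2w([[-.015,-.03,.166]],CAB)[0]
togo(tab,83.7+90)
for n in('side','top'):
    p=viewer.camera(n)
    crop(p,f'pics/{n}9.png',proj(p,[.6,.04,.12])[0],(110,90),7)
E
```

```text
time_s: 12.23
tool_pos: [0.658, 0.0034, 0.1852]
orientation: [-176.0, 2.2, 174.0]
contact_force: [-0.9, -0.5, -0.1]
gripper_width: 0.497
12.2333 [0.658  0.0034 0.1852] [-176.05    2.24  174.01] w 0.497 F [-0.9 -0.5 -0.1]
world d [ 0.0018 -0.0061 -0.0192] tool shift [-0.0017 -0.0045  0.0196]
turn deg 0.31 frac 0.0017
```

View pics/side9.png

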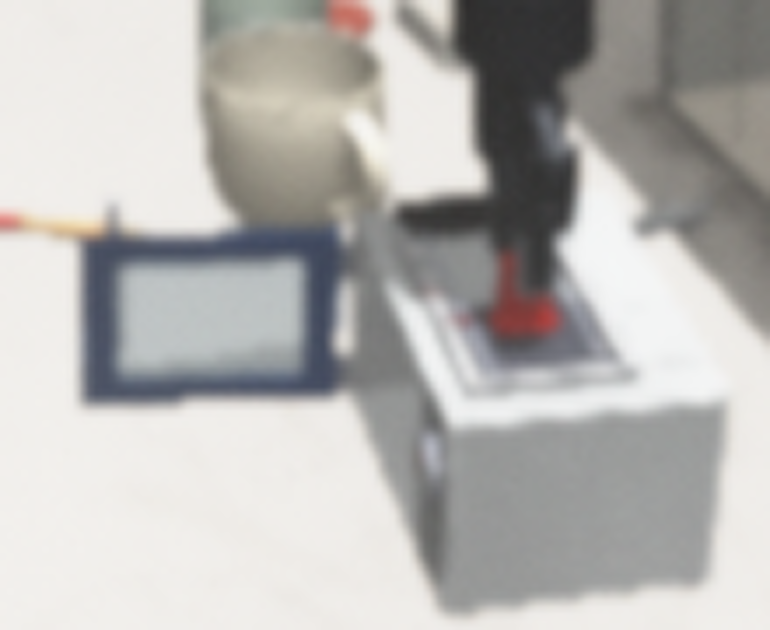

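View pics/top9.png

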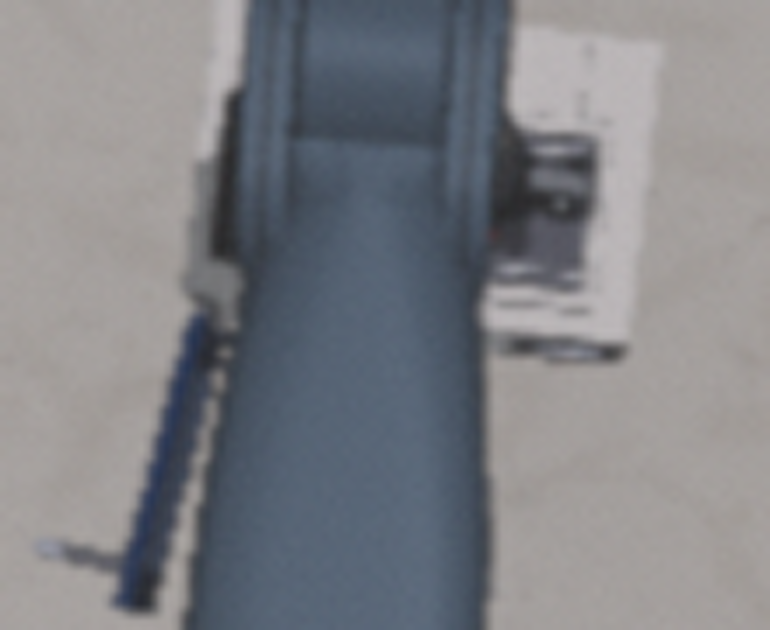

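The side view shows the fingers straddling the red tab, with the pointer at crop px (465,318) and the mid mark at (432,290). The top view is mostly blocked by the arm, but it shows the door still open at lower left.

```bash
python3 -m jog '[[0,-0.002,-0.005,0.012,0.002],[0,0,0,0.008,0],[0,0,0,0,0]]' ; python3 - <<'E'
from h import *
tab=c2w([[-.015,-.03,.166]],CAB)[0]
togo(tab,83.7+90)
E
```

```text
time_s: 12.58
tool_pos: [0.6644, -0.0027, 0.1748]
orientation: [-176.1, 3.1, 173.7]
contact_force: [-0.6, -0.6, -0.1]
gripper_width: 0.501
12.5833 [ 0.6644 -0.0027  0.1748] [-176.09    3.15  173.72] w 0.501 F [-0.6 -0.6 -0.1]
world d [-0.0046  0.0001 -0.0088] tool shift [0.0051 0.0001 0.0085]
turn deg 0.02 frac 0.0001
```

```bash
python3 -m jog '[[0,0.007,0,0.011,0],[0,0,0,0.001,0]]' ; python3 - <<'E'
from h import *
tab=c2w([[-.015,-.03,.166]],CAB)[0]
togo(tab,83.7+90)
E
```

```text
time_s: 12.75
tool_pos: [0.6588, -0.0032, 0.1636]
orientation: [-176.1, 3.3, 173.7]
contact_force: [-1.5, -0.4, -1.6]
gripper_width: 0.501
12.75 [ 0.6588 -0.0032  0.1636] [-176.1     3.3   173.69] w 0.501 F [-1.5 -0.4 -1.6]
world d [0.001  0.0005 0.0024] tool shift [-0.001   0.0004 -0.0024]
turn deg -0.01 frac -0.0
```

```bash
python3 -m jog '[[-1,0.001,0,-0.002,0],[-1,0,0,-0.001,0],[-1,0,0,0,0],[-1,0,0,0,0],[-1,0,0,0,0],[-1,0,0,0,0]]' 60 ; python3 - <<'E'
from h import *
tab=c2w([[-.015,-.03,.166]],CAB)[0]
togo(tab,83.7+90)
p=viewer.camera('side')
crop(p,f'pics/side10.png',proj(p,[.65,.02,.14])[0],(80,60),10)
E
```

```text
time_s: 13.25
tool_pos: [0.6583, -0.002, 0.168]
orientation: [-176.5, 3.3, 173.6]
contact_force: [0.2, -2.0, -0.4]
gripper_width: 0.138
13.25 [ 0.6583 -0.002   0.168 ] [-176.49    3.29  173.61] w 0.138 F [ 0.2 -2.  -0.4]
world d [ 0.0015 -0.0007 -0.002 ] tool shift [-0.0014 -0.0004  0.0021]
turn deg -0.09 frac -0.0005
```

View pics/side10.png

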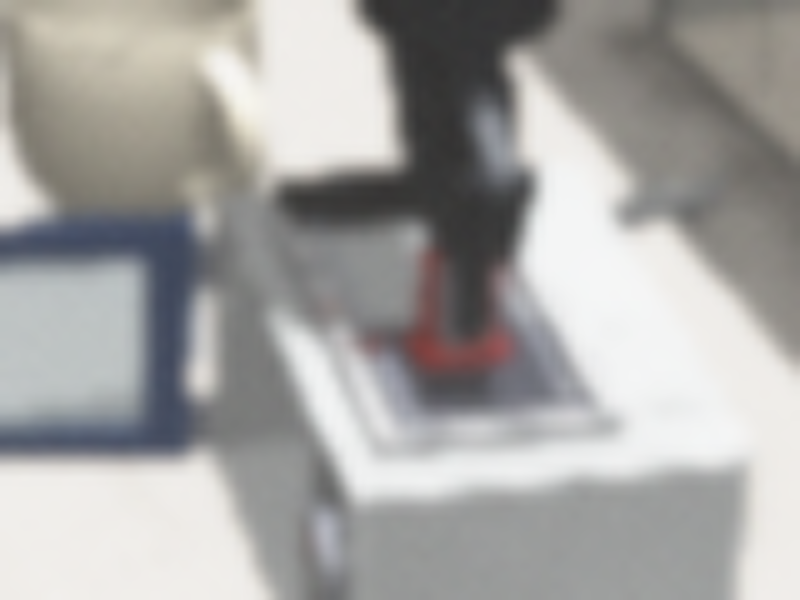

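```bash
python3 -m jog '[[-1,0,0.008,-0.0005,0],[-1,0,0.008,-0.0005,0],[-1,0,0.008,-0.0005,0],[-1,0,0.004,0,0]]' 60 ; python3 - <<'E'
from h import *
togo([.6616,.0278,.168],83.7+90)
E
```

```text
time_s: 13.63
tool_pos: [0.6611, 0.0236, 0.168]
orientation: [-176.2, 3.2, 173.4]
contact_force: [-1.7, -5.1, -0.7]
gripper_width: 0.135
13.6333 [0.6611 0.0236 0.168 ] [-176.18    3.24  173.39] w 0.135 F [-1.7 -5.1 -0.7]
world d [ 0.0005  0.0042 -0.    ] tool shift [ 0.      0.0043 -0.0003]
turn deg -0.31 frac -0.0017
```

```bash
python3 -m jog '[[-1,0,0.004,0,0],[-1,0,0.001,0,0],[-1,0,0,0,0]]' ; cat > chk.py <<'E'
import sys
from h import *
togo([.6616,.0278,.168],83.7+90)
p=viewer.camera('side')
# pointer/mark, measured in side image
crop(p,f'pics/{sys.argv[1]}.png',proj(p,[.62,.02,.135])[0],(60,45),13)
E
python3 chk.py side11
```

```text
time_s: 13.88
tool_pos: [0.6617, 0.0282, 0.1681]
orientation: [-175.9, 3.2, 173.4]
contact_force: [-0.5, -5.3, -2.1]
gripper_width: 0.139
13.8833 [0.6617 0.0282 0.1681] [-175.89    3.24  173.42] w 0.139 F [-0.5 -5.3 -2.1]
world d [-0.0001 -0.0004 -0.0001] tool shift [ 0.     -0.0004  0.0001]
turn deg -0.28 frac -0.0015
```

View pics/side11.png

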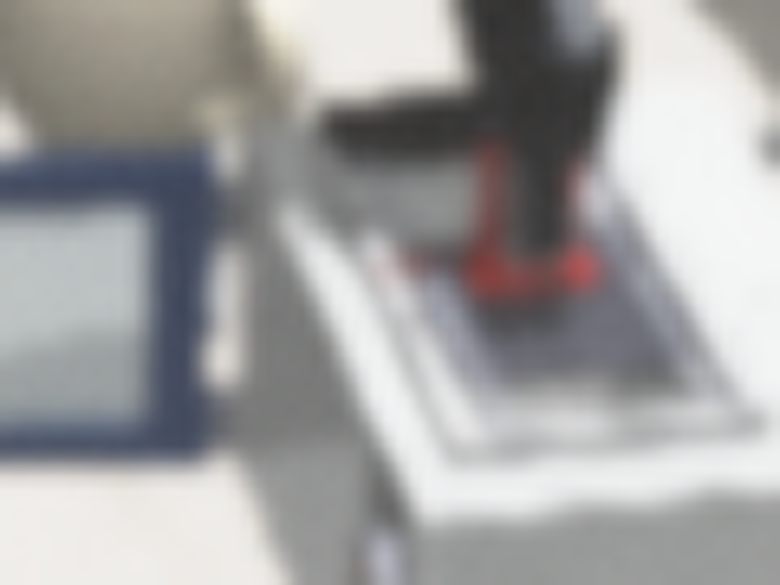

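```bash
python3 - <<'E'
from h import *
p=viewer.camera('side')
cv2.imwrite('pics/side12.png',p['img'][:,:,::-1])
for f in('pics/side0.png','pics/side12.png'):
    im=cv2.imread(f).astype(float); r=im[:,:,2]-np.maximum(im[:,:,0],im[:,:,1])
    print(f); print('cols',list(range(258,290)))
    for y in range(176,198): print(y,' '.join('%3d'%v for v in r[y,258:290]))
for y in(-.03,0):
  print(proj(p,c2w([[x,y,z] for x in(-.065,-.06,-.055,-.05) for z in(.131,.14)],CAB)).round(1).tolist())
E
```

```text
pics/side0.png
cols [258, 259, 260, 261, 262, 263, 264, 265, 266, 267, 268, 269, 270, 271, 272, 273, 274, 275, 276, 277, 278, 279, 280, 281, 282, 283, 284, 285, 286, 287, 288, 289]
176  -1  -1  -1  -1  -1   0  -2  -4  -6  -7  -2  -1  -1  -2  -1  -3  -3  -3  -2  -2  -2  -1  -1  -3  -2  -1   0  -1  -2  -1  -1  -1
177  -2  -2  -2  -3  -1  -1  -2  -4  -7  -6  -5  -4  -2  -2  -3  -2  -2  -2  -1   0   1   3   7  13  15  17  13   1  -1  -1  -1  -1
178  -2  -1  -1  -1  -2  -1  -2  -3  -5  -7  -3  -2  -2  -1  -2  -2  -1  -1  -1   3  11  21  34  53  62  67  54  19   2  -1  -1  -1
179  -3  -2  -1  -1  -2  -1  -3  -2  -4  -6  -4  -2  -1  -1  -1  -1  -2  -1   2  18  50  72  88 103 111 118 103  48   7   0  -1  -1
180  -3  -2  -1  -1  -1  -2  -2  -2  -3  -6  -7  -3  -2  -2  -1  -2  -2  -1   2  34  87 117 125 128 131 128 107  54  10  -1  -1  -1
181  -4  -1  -2  -1  -1  -3  -1  -1  -2  -4  -6  -3  -2  -2  -2  -1  -2  -1   1  28  82 111 113 113 111 105  80  40  10  -2   0  -1
182  -5   0  -1  -2  -1  -2  -3  -2  -2  -2  -3  -5  -3  -2  -2  -1  -1  -1   1  24  69  94  98  95  96  89  66  31   7  -1  -1
[... 4628 characters left out ...]
 0  -2   0   0  -2  -1   0  -1   0   0  -1  -1
195  -1   0   0  -1  -1  -1   0  -1  -2  -2  -1  -1  -1  -1   0  -1  -3  -6  -6  -2  -1  -1  -1  -1  -2   0   0  -1  -2  -2  -1  -2
196   0  -1  -1   0   1  -1   0  -1  -3  -2  -2  -2  -2  -1  -2   0  -2  -3  -5  -3  -1   0   0  -1  -1  -1  -1  -1  -2  -2  -1  -2
197   0  -1  -1  -1  -1  -1  -2  -1  -2  -2  -2  -2  -2  -3   0  -1  -1  -2  -4  -3  -2  -2  -1  -1  -2  -1  -1  -2  -1  -2  -1  -2
[[267.1, 190.9], [267.2, 188.8], [268.5, 190.8], [268.6, 188.7], [269.8, 190.6], [269.9, 188.5], [271.1, 190.5], [271.2, 188.4]]
[[265.1, 186.7], [265.2, 184.6], [266.4, 186.6], [266.5, 184.5], [267.7, 186.5], [267.8, 184.4], [269.0, 186.3], [269.1, 184.3]]
```

```bash
python3 - <<'E'
from h import *
p=viewer.camera('top'); cv2.imwrite('pics/top12.png',p['img'][:,:,::-1])
crop(p,'pics/top12c.png',proj(p,[.67,-.02,.13])[0],(70,55),11)
p['img']=cv2.imread('pics/top0.png')[:,:,::-1]
crop(p,'pics/top0c.png',proj(p,[.67,-.02,.13])[0],(70,55),11)
obs()
E
```

```text
14.0333 [0.6616 0.028  0.168 ] [-175.9     3.24  173.41] w 0.136 F [-2. -6. -1.]
```

View pics/top12c.png

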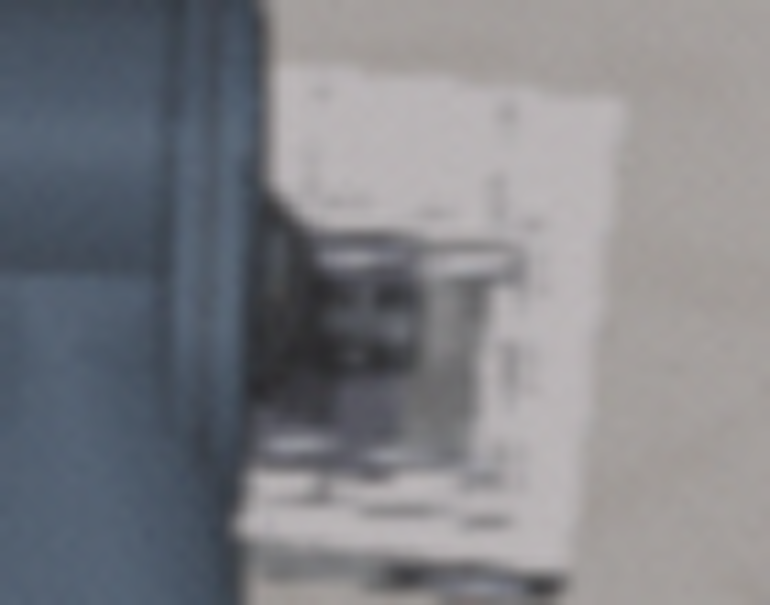

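View pics/top0c.png

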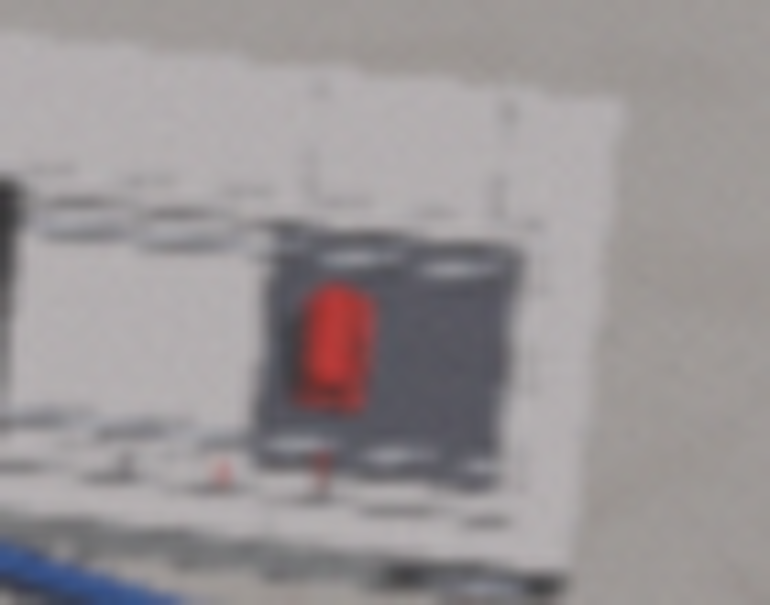

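```bash
python3 - <<'E'
from h import *
a=cv2.imread('pics/top0.png').astype(int); b=cv2.imread('pics/top12.png').astype(int)
p=viewer.camera('top'); c=proj(p,[.67,-.02,.13])[0]; x0,y0=int(c[0]-35),int(c[1]-27); print(x0,y0)
for y in range(y0+35,y0+41):
    print(y); 
    for im in(a,b): print('  G',im[y,x0+20:x0+50,1].tolist()); print('  B-R',(im[y,x0+20:x0+50,0]-im[y,x0+20:x0+50,2]).tolist())
F=[]
for i in range(12):
    viewer.camera('top'); o=get_obs(); F.append(o['contact_force'])
print(np.mean(F,0),np.std(F,0)); obs()
E
```

```text
225 140
175
  G [174, 172, 151, 109, 86, 81, 71, 63, 60, 61, 59, 59, 68, 79, 85, 85, 88, 86, 86, 86, 86, 87, 87, 87, 93, 120, 154, 172, 172, 174]
  B-R [-3, -2, -2, 2, 9, 6, -11, -35, -51, -55, -55, -66, -61, -16, 7, 9, 9, 9, 9, 9, 10, 10, 9, 9, 9, 4, 0, -2, -3, -4]
  G [81, 73, 58, 56, 57, 62, 58, 62, 62, 63, 72, 85, 85, 89, 88, 94, 101, 108, 107, 106, 110, 110, 114, 143, 171, 173, 166, 177, 179, 179]
  B-R [25, 22, 10, 6, 5, 4, 5, 5, 6, 5, 10, 10, 11, 10, 9, 9, 7, 2, -1, 0, 1, 1, 1, -1, -3, -2, -1, -2, -4, -3]
176
  G [176, 171, 148, 102, 86, 86, 82, 78, 76, 71, 67, 70, 74, 84, 86, 87, 87, 86, 87, 86, 85, 87, 85, 86, 95, 127, 160, 176, 175, 174]
  B-R [-3, -3, -2, 3, 7, 8, 5, -3, -10, -14, -17, -29, -24, 0, 9, 9, 9, 8, 9, 7, 9, 8, 9, 9, 6, 3, 0, -3, -3, -3]
  G [82, 73, 63, 74, 76, 70, 65, 67, 63, 61, 75, 84, 87, 86, 86, 90, 102, 110, 109, 110, 111, 110, 117, 144, 174, 176, 173, 181, 181, 181]
  B-R [23, 19, 10, 8, 8, 7, 7, 6, 4, 6, 9, 9, 9, 10, 11, 10, 7, 1, 1, 0, 2, 0, 1, 0, -3, -2, -1, -2, -3, -3]
177
  G [170, 164, 143, 104, 87, 87, 87, 88, 88, 88, 85, 85, 85, 86, 87, 87, 86, 8
[... 1389 characters left out ...]
, 1, 0, -2, -3, -2, -2, -4, -2]
180
  G [155, 158, 141, 110, 97, 101, 107, 99, 91, 84, 88, 92, 100, 117, 134, 141, 135, 121, 114, 106, 92, 92, 99, 106, 110, 134, 159, 164, 170, 175]
  B-R [-9, -3, 2, 6, 5, 7, 7, 1, -12, -21, -2, 9, 9, 8, 7, 7, 7, 9, 8, 7, 9, 8, 7, 8, 5, -1, -1, -1, -4, -3]
  G [67, 68, 76, 93, 101, 108, 109, 101, 99, 94, 91, 92, 101, 117, 136, 146, 143, 136, 132, 124, 115, 117, 134, 155, 160, 154, 165, 169, 177, 182]
  B-R [20, 15, 9, 6, 8, 9, 8, 7, 8, 9, 9, 9, 9, 10, 10, 7, 6, 6, 7, 6, 5, 5, 3, 3, 0, -1, -2, -2, -3, -4]
[-1.14972838 -5.61301359 -1.25430918] [0.42132877 0.50164521 0.45009081]
14.6833 [0.6616 0.0279 0.168 ] [-175.9     3.23  173.4 ] w 0.138 F [-0.7 -6.3 -1.5]
```

```bash
python3 - <<'E'
from h import *
for n in('side','top'):
    p=viewer.camera(n)
    for q in('mug','cast_fork','door_handle'): print(n,q,[(r['conf'],r['point']) for r in spotter.spot_point(q,p)[:1]])
obs(); print(handle(1.66,CAB))
im=p['img']; crop(p,'pics/top13.png',proj(p,[.6,.0,.1])[0],(190,140),4)
E
```

```text
side mug [(0.94, [0.665, 0.3587, -0.0014])]
side cast_fork [(0.93, [0.5784, -0.3879, -0.0036])]
side door_handle [(0.9, [0.4961, 0.2088, 0.1015])]
top mug [(0.87, [0.6569, 0.361, 0.0012])]
top cast_fork [(0.8, [0.5766, -0.385, 0.0015])]
top door_handle [(0.51, [0.4904, 0.2089, 0.0968])]
15.0833 [0.6616 0.0279 0.168 ] [-175.9     3.24  173.4 ] w 0.139 F [-1.9 -5.4 -1.1]
[0.49013316 0.20459521 0.1       ]
```

View pics/top13.png

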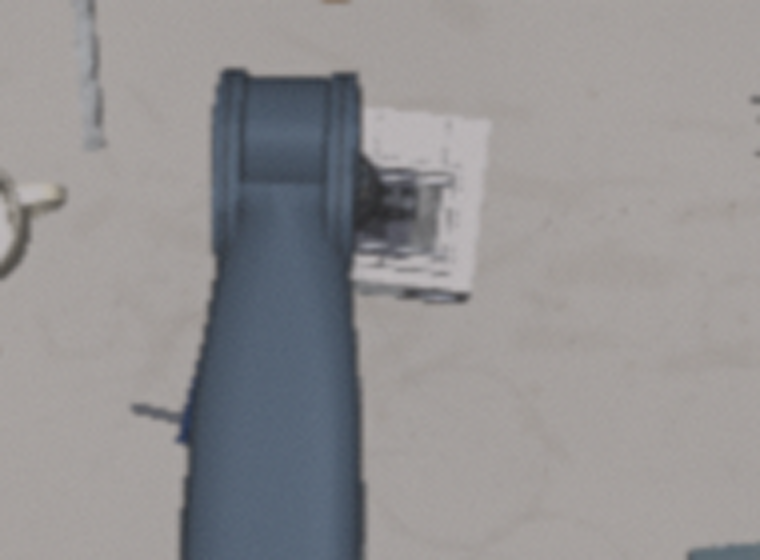

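The top view shows the open door's handle at left (about px 160,412), the mug at the left edge and the arm over the cabinet. The mug and casting are where they started, and the hold is steady, so I'm handing in.

```bash
python3 -c "
from h import *
print(ctrl.job_done()); obs()"
```

```text
the job is handed in; nothing more can be done
None
the job is handed in; nothing more can be done
```

I opened the door first, then slid the vent shutter to about half travel, and handed the job in still gripping the tab. The clock stood at about 15 s of the 51 s allowed.

- **Door:** I pulled the handle until the door stood at about 1.66 rad (95°), then let go. Both cameras place the handle within about 7 mm of where that angle puts it.
- **Shutter:** the gripper moved 30 mm from the shut position. In the top view the shutter plate's edge had shifted about 9.1 px, against 9.2 px for a 30 mm slide.
- **Spring force:** it averaged about 5.6 N, where about 6 N is expected at half travel. The tab position did not drift over the last second or so at a 60 N grip.
- **Mug and casting:** both were found within about 4 mm of where they started, which is as close as the cameras can tell.

**Weaker checks:**
- The arm hid the red pointer and mark from the top camera.
- In the side view they lie almost level, but that view is only good to 2–3 mm.
- The tool is tilted about 5° from vertical, but the measured grip opening matches the tab's 12 mm thickness.

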